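# Lay a document case in the reader frame

## Robot

A 6-joint arm with a two-finger parallel gripper is mounted at the origin on the work surface. World frame = base frame: x ahead of the robot, y to its left, z up, the work surface at z = 0. Lengths are in m, angles in rad, forces in N, time in s.
With the tool pointing down it reaches from about 0.3 to 0.775 m from the base axis. Payload 14.6 kg.
Tool frame: the origin (TCP) lies on the mounting face of the last link; the fingertips stand 173 mm ahead of it and the grasp point (between the pads) lies 155 mm ahead of it; y points along the fingers, z is the direction in which the jaws open and shut, and the axes are right-handed (so a half turn about y gives the same grasp; the last joint's range is limited). The gripper opens to 85 mm and grips with 20 to 120 N. Pads are 22 mm wide; open, the fingers measure 114 mm over their backs; the gripper's body (76 mm by 85 mm) begins 54 mm behind the grasp point. The pads swing forward as they close: fully open they stand 13 mm farther back than shut.
Start: joints at [1.268, 0.3, 1.521, -0, 1.321, -0.067], TCP at [0.128, 0.535, 0.405] pointing down, gripper open.
Joint ranges: [-3.03, 3.03], [-0.79, 2.21], [0.23, 2.52], [-1.04, 4.18], [0, 3.07], [-2.55, 2.55]. Speed limits (rad/s): [2.22, 2.22, 2.57, 3.14, 3.14, 3.14].

## Interface

Orientations are given as a unit quaternion [x, y, z, w].
In Python, from cell import arm gives the robot as it stands. The module is installed in compiled form; this text tells all that it offers.
- The arm moves only by the tool step_arm, never from a script. Its argument "rows" is a list of rows, each a list of 3 entries, a list of its own where there are three numbers: the shift along the tool's x, y, z in cm, then the turn, a rotation vector about the tool's x, y, z in rad, then the gripper's target within -1 to 1 (shut at 1, half-way at 0, fully open at -1). A call has 1 to 12 rows; each row shifts and turns the commanded pose from where the row before left it, along the tool's axes as they then stand; what a row does not reach is not made up. A row lasts 1/12 s, in which the tool goes at most 41.7 mm and 7.16 degrees, less where a joint would pass 70% of its speed; a pose out of reach is approached as far as the arm can. A call is refused whole if a number of a shift passes 4.17 or a number of a turn 0.125, either way. A call with a gripper value outside its range is refused whole. The fingers move at their own pace and stop on an object; "newtons" is the grip in N (left out, the last holds). Time passes only in rows, so rows that do not move let the fingers close. It gives the time, the measured TCP pose, the force and the opening at its end, in the units of the state.
- arm.sense(): the state, without advancing time (a new reading comes with each control period).
- arm.get_image(name): name is "side" or "top"; returns the picture (420x560x3 uint8, red, green, blue); there is no depth.
- arm.calibration(name): a dict with "fx", "fy", "cx", "cy" (pixels), "rvec" (rotation vector, rad) and "tvec" (3), from world to camera coordinates, as OpenCV has them. Camera axes: x right, y down, z forward; pixel columns grow to the right and rows downward; lengths in m; the calibration is good to about 2 mm. A picture is of the moment at which its call begins. calibration takes no time and is no camera call.
- arm.finish_job(): hands the job in, once; it reports no verdict.
The state is a dict: "clock": time; "joint_positions": joint angles; "joint_velocities": joint speeds; "tau": joint torques, N m; "ee_pos": TCP position; "tcp_rot": TCP orientation; "wrist_force": force on the tool from outside, world axes, zero at the start; "ft_torque": the same for the moment, N m; "width": opening from 0.0 (shut) to 1.0 (fully open).
Only numpy, scipy, OpenCV 4.12 (cv2) and the standard library are available. Lean on these libraries where they do the work, as an engineer would, in place of code of your own. Each camera call takes 0.05 s, during which the arm holds its last target. There are 200 camera calls.

## Task

Push over the standing document case with the blue bands so that it falls flat into the white frame on the black reader pad and lies wholly within that frame, then press the green read button fully down and let it come up again. Only push: do not grip or lift the case. Leave the red-banded case standing and everything else where it is.

Things in the scene. Friction and masses are not known exactly. Their poses are not given: they have to be found in the camera images.
- reader_pad: Black tag-reader pad, fixed slab 250 (x) x 480 (y) x 8 mm. Origin: centre of its underside, on the table. White frame printed on top, centred, line 6 mm wide, outer edges 210 mm along x, 360 mm along y. The two cases stand on it astride the frame's short ends, about 170 mm from centre along +y and -y (which is where varies), broad faces towards each other.
- blue_case: The case to push over: closed kraft-board case with blue bands, 140 wide (x) x 50 thick (y) x 200 mm tall (z), loose, 0.3-0.6 kg, standing, square to the pad within 0.1 rad. Origin: centre of its underside. Pushed high on its outer broad face it tips over its inner foot edge, falls by itself past about 14 degrees of lean and may slide a little; pushed low it slides.
- blue_case_left: The +y face layer (15 mm thick) of the blue-banded case, fixed to it. Origin: same as the case's.
- blue_case_right: The -y face layer (15 mm thick) of the blue-banded case, fixed to it. Origin: same as the case's.
- blue_case_corner0 (a point): Point on the blue-banded case: foot end, -x side (the case's mid-thickness, 25 mm from either face).
- blue_case_corner1 (a point): Point on the blue-banded case: foot end, +x side (the case's mid-thickness, 25 mm from either face).
- blue_case_corner2 (a point): Point on the blue-banded case: top end, -x side (the case's mid-thickness, 25 mm from either face).
- blue_case_corner3 (a point): Point on the blue-banded case: top end, +x side (the case's mid-thickness, 25 mm from either face).
- red_case: Identical case but with red bands, loose, standing at the other end of the frame; to be left standing. Origin: centre of its underside.
- read_button (a joint): Travel of the green read button: 0 up, 0.007 m fully down. Spring-loaded, about 5 N fully down, comes up by itself. Counts as pressed from 0.005.
- read_button_top (a point): Centre of the top face of the green push button (36 mm across), 23 mm above the table when up, in a fixed round white housing 52 mm across and 12 mm high on the table to the left or right of the pad; pressed straight down.
- stamp: Wooden rubber stamp, 34 mm across, 76 mm tall, loose, standing beyond the pad. Origin: centre of its underside.
- tape_roll: Whitish clear tape roll lying flat, 68 mm across, 24 mm high, loose, beyond the pad. Origin: centre of its underside.
- loupe: Dark steel magnifier loupe, 40 mm across, 44 mm tall, loose, on the robot's side of the pad. Origin: centre of its underside.
- card_box: Open cardboard box of index cards, 85 x 60 x 75 mm high, loose, beside the pad on the side opposite the button. Origin: centre of its underside.
There are look-alikes about, which are no part of the job. What is shaped like the part that bears read_button but yellow is not meant.

How it is judged:
On the way, in this order (a step that is already met when the one before it is completed fails the run):
1. the blue-banded case lies flat on the pad, wholly within the white frame, at rest (x of blue_case_corner0 in the frame of reader_pad between -0.106 and 0.106 m and y of blue_case_corner0 in the frame of reader_pad between -0.181 and 0.181 m and x of blue_case_corner1 in the frame of reader_pad between -0.106 and 0.106 m and y of blue_case_corner1 in the frame of reader_pad between -0.181 and 0.181 m and x of blue_case_corner2 in the frame of reader_pad between -0.106 and 0.106 m and y of blue_case_corner2 in the frame of reader_pad between -0.181 and 0.181 m and x of blue_case_corner3 in the frame of reader_pad between -0.106 and 0.106 m and y of blue_case_corner3 in the frame of reader_pad between -0.181 and 0.181 m and angle between the y axis of blue_case and the z axis of reader_pad, either way round below 0.1 rad and height (world z) of blue_case_corner2 below 0.05 m and linear speed of blue_case below 0.02 m/s and angular speed of blue_case below 0.1 rad/s), for 0.2 s.
2. the read button is pressed down (value of joint read_button above 0.005 m and angle between the y axis of blue_case and the z axis of reader_pad, either way round below 0.1 rad and height (world z) of blue_case_corner2 below 0.05 m), for 0.05 s.
At the end, for the whole second after the job is handed in: The blue-banded case lies on a broad face (within 0.1 rad of flat) on the pad, at rest, all four corners inside the outer edge of the white frame (1 mm tolerance); the read button is up again (under 2 mm); the red-banded case and the other things stand upright (within 0.2 rad) (all of step 1 and value of joint read_button below 0.002 m and angle between each of red_case, stamp, tape_roll, loupe, card_box's own z axis and vertical below 0.2 rad); the robot touches nothing.
It fails at once if the blue-banded case was lifted (its foot centre more than 50 mm above the table; 33 mm when it lies) (height (world z) of blue_case above 0.05 m).
It fails at once if the blue-banded case was gripped across its two broad faces (contact force between each of blue_case_left, blue_case_right and the fingers above 1 N).
It fails at once if the read button was pressed before the case lay flat (value of joint read_button above 0.005 m and not (angle between the y axis of blue_case and the z axis of reader_pad, either way round below 0.1 rad and height (world z) of blue_case_corner2 below 0.05 m)).
It fails at once if the red-banded case was moved more than 25 mm or tipped (distance of red_case from where it was at the start of the episode above 0.025 m or angle between red_case's own z axis and vertical above 0.3 rad).
It fails at once if the stamp, tape roll, loupe, or card box was moved more than 25 mm or knocked over ((distance of stamp from where it was at the start of the episode above 0.025 m or angle between stamp's own z axis and vertical above 0.3 rad) or (distance of tape_roll from where it was at the start of the episode above 0.025 m or angle between tape_roll's own z axis and vertical above 0.3 rad) or (distance of loupe from where it was at the start of the episode above 0.025 m or angle between loupe's own z axis and vertical above 0.3 rad) or (distance of card_box from where it was at the start of the episode above 0.025 m or angle between card_box's own z axis and vertical above 0.3 rad)).
It also fails if it takes over 48 s, if anything falls off the work surface, if the arm or the gripper's body presses on something with over 40 N, if the wrist force passes 120 N, or if a joint passes its speed limit or range.

## Working session

There is one attempt and no reset: what is moved stays moved. The work goes in short steps, Python scripts to look and compute and a tool call to move; the robot and the scene stay as the last step left them, time stands still between calls to the robot, and variables do not carry over. Pictures are saved under pics/ and viewed, about 8 in all and at most 12, crops included, and the job is handed in when it is done.

Besides the shell and the picture viewer there is one more tool, called after "Emit:" by a JSON object that holds its "op" and its "data", one argument or row to a line. step_arm: Moves the arm, as the interface text tells. Its arguments: {"type":"object","properties":{"rows":{"type":"array"},"newtons":{"type":"number"}},"required":["rows"]}

```bash
mkdir -p pics; python3 - <<'E'
from cell import arm
import cv2,numpy as np
for n in("side","top"):
    im=arm.get_image(n); np.save(n,im); cv2.imwrite(f"pics/{n}0.png",im[:,:,::-1])
    c=arm.calibration(n);R=cv2.Rodrigues(np.array(c["rvec"]))[0];print(n,c,"C",-R.T@np.array(c["tvec"]))
print(arm.sense())
E
```

```text
side {'fx': 419.60936323666857, 'fy': 419.60936323666857, 'cx': 275.62686141347615, 'cy': 207.06566211918255, 'rvec': array([ 0.42900117, -2.7295637 ,  1.22095965]), 'tvec': array([0.50338962, 0.24951813, 0.98963921])} C [0.31020463 0.69826732 0.84335165]
top {'fx': 396.91628694143674, 'fy': 396.91628694143674, 'cx': 285.62555760110564, 'cy': 213.35533004192894, 'rvec': array([ 2.25547333, -1.94459354,  0.2082908 ]), 'tvec': array([-0.12991102,  0.57326258,  1.04598082])} C [ 0.35800654 -0.07425967  1.14275963]
{'clock': 0.1, 'joint_positions': array([ 1.26838904e+00,  3.00411530e-01,  1.52150476e+00, -5.27236526e-06,
        1.32070583e+00, -6.65979981e-02]), 'joint_velocities': array([-0.00061786, -0.00156212, -0.00204773,  0.00048422, -0.00167083,
       -0.00067531]), 'tau': array([ 3.00190768e-03, -5.44381499e+01, -3.62368262e+01,  1.86060959e-05,
        2.95655940e-03, -1.76758090e-05]), 'ee_pos': array([0.12849054, 0.53475267, 0.40418619]), 'tcp_rot': array([ 0.70255564, -0.08324267,  0.08311268, -0.70183938]), 'wrist_force': array([ 0.12141281,  0.76496746, -0.33135427]), 'ft_torque': array([-0.01609977,  0.02838216,  0.038093  ]), 'width': 0.9976406257257316}
```

View pics/top0.png

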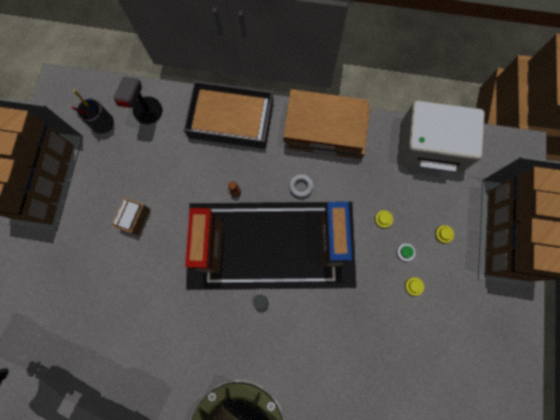

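View pics/side0.png

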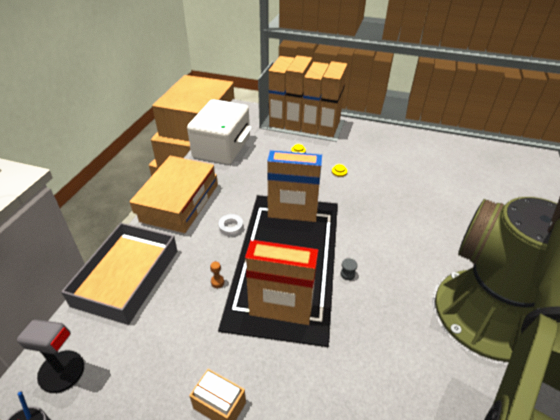

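```bash
cat > h.py <<'E'
import cv2,numpy as np
from cell import arm
def cast(n,px,z):
    c=arm.calibration(n);R=cv2.Rodrigues(np.array(c["rvec"]))[0];t=np.array(c["tvec"])
    px=np.atleast_2d(np.array(px,float))
    d=np.c_[(px[:,0]-c["cx"])/c["fx"],(px[:,1]-c["cy"])/c["fy"],np.ones(len(px))]@R
    C=-R.T@t
    return C+d*((z-C[2])/d[:,2])[:,None]
def big(m,k=1):
    cs=cv2.findContours(m.astype(np.uint8),cv2.RETR_EXTERNAL,cv2.CHAIN_APPROX_NONE)[0]
    return sorted(cs,key=cv2.contourArea)[::-1][:k]
def rect(P):
    (c,s,a)=cv2.minAreaRect((P[:,:2]*1000).astype(np.float32)); return np.round(c,1),np.round(s,1),round(a,2)
E
cat > m.py <<'E'
from h import *
im=np.load("top.npy");hsv=cv2.cvtColor(im,cv2.COLOR_RGB2HSV);H,S,V=[hsv[...,i].astype(int) for i in range(3)]
yy,xx=np.mgrid[:420,:560]
roi=(xx>175)&(xx<365)&(yy>190)&(yy<300)
for nm,m,z in [("pad",roi&(V<35),.008),("bluetop",(H>100)&(H<130)&(S>120)&(V>60)&roi,.208),("redtop",((H<6)|(H>172))&(S>150)&(V>70)&roi,.208),("bl-inner",roi&(xx>320)&(H>8)&(H<25)&(V>90)&(S>100),.208),
 ("green",(H>45)&(H<90)&(S>120)&(xx>390)&(yy>230),.023),("white",(xx>390)&(xx<425)&(yy>238)&(yy<265)&(V>150),.012)]:
    c=big(m)[0][:,0]; print(nm,len(c),cv2.boundingRect(c),rect(cast("top",c,z)))
for nm,u,v,z in[("stamp",234,188,.0),("tape",301,186,.012),("loupe",261,303,.044),("box",128,215,.075),("y1",384,219,.02),("y2",415,287,.02),("y3",445,235,.02)]: print(nm,cast("top",[u,v],z).round(3))
E
python3 m.py
```

```text
pad 376 (208, 210, 124, 69) (array([503. ,  -9.9]), array([194.1, 350.2]), 8.97)
bluetop 153 (327, 202, 25, 59) (array([ 532.7, -180.9]), array([140.8,  52.6]), 9.93)
redtop 154 (186, 208, 25, 60) (array([467.6, 149.8]), array([142.1,  49.9]), 6.9)
bl-inner 103 (333, 209, 13, 44) (array([ 533.2, -181. ]), array([104.3,  25.5]), 9.82)
green 28 (402, 247, 11, 10) (array([ 535.6, -398.9]), array([25.5, 28.9]), 8.47)
white 12 (399, 244, 6, 6) (array([ 550. , -384.5]), array([ 2. , 20.9]), 51.86)
stamp [[0.653 0.121 0.   ]]
tape [[ 0.685 -0.076  0.012]]
loupe [[ 0.335 -0.014  0.044]]
box [[0.515 0.383 0.075]]
y1 [[ 0.62  -0.326  0.02 ]]
y2 [[ 0.44 -0.43  0.02]]
y3 [[ 0.599 -0.504  0.02 ]]
```

Emit:
{"op": "step_arm", "data": {
  "rows": [
    [[0,-2.5,0],[0,0.118,0],-1],
    [[0,-2.5,0],[0,0.118,0],-1],
    [[0,0,0],[0,0.118,0],-1],
    [[0,0,0],[0,0.118,0],-1],
    [[0,0,0],[0,0.118,0],-1],
    [[0,0,0],[0,0.118,0],-1],
    [[0,0,0],[0,0.118,0],-1],
    [[0,0,0],[0,0.118,0],-1],
    [[0,0,0],[0,0.118,0],-1],
    [[0,0,0],[0,0.118,0],-1]
  ]
}}

```text
clock: 0.93
ee_pos: [0.1285, 0.5348, 0.4543]
tcp_rot: [0.536, -0.461, 0.461, -0.536]
wrist_force: [0.2, 0.1, 0.3]
width: 0.998
```

Emit:
{"op": "step_arm", "data": {
  "rows": [
    [[3.2,0,1.1],[0,0,0],-1],
    [[3.2,0,1.1],[0,0,0],-1],
    [[3.2,0,1.1],[0,0,0],-1],
    [[3.2,0,1.1],[0,0,0],-1],
    [[3.2,0,1.1],[0,0,0],-1],
    [[3.2,0,1.1],[0,0,0],-1],
    [[3.2,0,1.1],[0,0,0],-1],
    [[3.2,0,1.1],[0,0,0],-1],
    [[3.2,0,1.1],[0,0,0],-1],
    [[3.2,0,1.1],[0,0,0],-1],
    [[3.2,0,1.1],[0,0,0],-1],
    [[3.2,0,1.1],[0,0,0],-1]
  ]
}}

```text
clock: 1.93
ee_pos: [0.3184, 0.1742, 0.4547]
tcp_rot: [-0.537, 0.46, -0.46, 0.537]
wrist_force: [1.2, -0.6, 0.0]
width: 0.999
```

```bash
cat > s.py <<'E'
from h import *
from scipy.spatial.transform import Rotation as Ro
import sys
s=arm.sense();R=Ro.from_quat(s["tcp_rot"]).as_matrix();p=np.array(s["ee_pos"])
print(s["clock"],"p",p.round(4),"x",R[:,0].round(3),"y",R[:,1].round(3),"F",np.round(s["wrist_force"],1),"j",np.round(s["joint_positions"],2))
t=[float(a) for a in sys.argv[1:4]]
if t: print("to go tool cm",(R.T@(np.array(t)-p)*100).round(2))
E
cat > pad.py <<'E'
from h import *
im=np.load("top.npy");V=im.max(2)
r=np.zeros(V.shape,bool);r[190:300,178:365]=1
w=(im.min(2)>75)&r
w[:, :212]=0; w[:,328:]=0; w[:205]=0;w[285:]=0
# long white lines: upper and lower, at z=.008
for a,b in((204,216),(276,286)):
    P=[]
    for u in range(225,320,3):
        col=V[a:b,u].astype(float)-50; col[col<0]=0; P.append([u,a+(col*np.arange(b-a)).sum()/max(col.sum(),1)])
    X=cast("top",P,.008); f=np.polyfit(X[:,1],X[:,0],1); print("line x=",f, "ang",np.degrees(np.arctan(-f[0])),np.std(X[:,0]-np.polyval(f,X[:,1])))
cs=big((V<45)&r,6);P=np.vstack([c[:,0] for c in cs]);print("pad",rect(cast("top",P,.008)))
E
python3 s.py .546 -.265 .45; python3 pad.py
```

```text
1.9333 p [0.3184 0.1742 0.4547] x [ 0.155 -0.988 -0.   ] y [ 0.  0. -1.] F [ 1.2 -0.6  0. ] j [ 0.4  -0.18  1.91  0.    1.41  0.24]
to go tool cm [46.91  0.47 15.7 ]
line x= [-0.15987699  0.60299303] ang 9.083404520820379 0.00023703517683113813
line x= [-0.16100714  0.39619857] ang 9.146532399239836 0.00014064524390669563
pad (array([520.2, -11. ]), array([285.4, 475.2]), 8.74)
```

Emit:
{"op": "step_arm", "data": {
  "rows": [
    [[3.85,0,1.3],[0,0,0],-1],
    [[3.85,0,1.3],[0,0,0],-1],
    [[3.85,0,1.3],[0,0,0],-1],
    [[3.85,0,1.3],[0,0,0],-1],
    [[3.85,0,1.3],[0,0,0],-1],
    [[3.85,0,1.3],[0,0,0],-1],
    [[3.85,0,1.3],[0,0,0],-1],
    [[3.85,0,1.3],[0,0,0],-1],
    [[3.85,0,1.3],[0,0,0],-1],
    [[3.85,0,1.3],[0,0,0],-1],
    [[3.85,0,1.3],[0,0,0],-1],
    [[3.85,0,1.3],[0,0,0],-1]
  ]
}}

```text
clock: 2.93
ee_pos: [0.5442, -0.2587, 0.4542]
tcp_rot: [0.537, -0.46, 0.46, -0.537]
wrist_force: [0.5, 0.7, 1.0]
width: 0.999
```

```bash
python3 s.py .546 -.265 .34
```

```text
2.9333 p [ 0.5442 -0.2587  0.4542] x [ 0.154 -0.988 -0.   ] y [-0.001  0.    -1.   ] F [0.5 0.7 1. ] j [-0.5   0.39  1.29  0.    1.47 -0.66]
to go tool cm [ 0.66 11.42  0.09]
```

Emit:
{"op": "step_arm", "data": {
  "rows": [
    [[0.7,0,0.1],[0,0,0],-1],
    [[0,3,0],[0,0,0],-1],
    [[0,3,0],[0,0,0],-1],
    [[0,3,0],[0,0,0],-1],
    [[0,2.9,0],[0,0,0],-1],
    [[0,1,0],[0,0,0],-1],
    [[0,0,0],[0,0,0],-1]
  ]
}}

```text
clock: 3.52
ee_pos: [0.5455, -0.2631, 0.3232]
tcp_rot: [0.538, -0.461, 0.458, -0.537]
wrist_force: [-0.0, -0.0, 0.2]
width: 1.001
```

```bash
python3 s.py .546 -.265 .325; python3 - <<'E'
from h import *
a=arm.get_image("top")[150:330,170:470];b=arm.get_image("side")[120:350,180:480]
a=cv2.resize(a,(400,240));b=cv2.resize(b,(400,307))
c=np.zeros((307,800,3),np.uint8);c[:240,:400]=a;c[:,400:]=b;cv2.imwrite("pics/c1.png",c[:,:,::-1])
E
```

```text
3.5167 p [ 0.5455 -0.2631  0.3232] x [ 0.154 -0.988 -0.003] y [-0.004  0.002 -1.   ] F [-0.  -0.   0.2] j [-0.51  0.5   1.44 -0.    1.21 -0.67]
to go tool cm [ 0.19 -0.18  0.02]
```

View pics/c1.png

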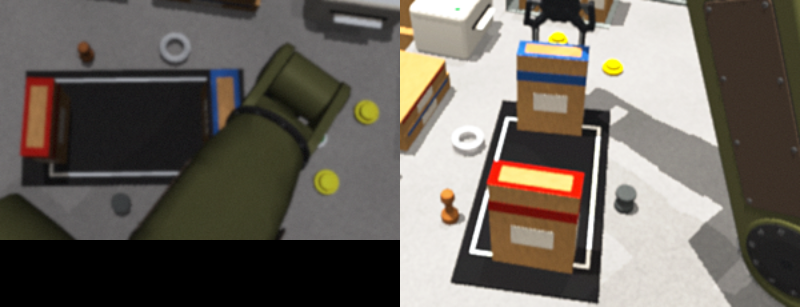

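The gripper stands behind the blue case and is centred on it (side crop about (558,30)); both cases are still upright. I'll push slowly.

Emit:
{"op": "step_arm", "data": {
  "rows": [
    [[-1.2,0,0],[0,0,0],-1],
    [[-1.2,0,0],[0,0,0],-1],
    [[-1,0,0],[0,0,0],-1],
    [[-0.4,0,0],[0,0,0],-1],
    [[-0.4,0,0],[0,0,0],-1],
    [[-0.4,0,0],[0,0,0],-1],
    [[-0.4,0,0],[0,0,0],-1],
    [[-0.4,0,0],[0,0,0],-1],
    [[-0.4,0,0],[0,0,0],-1],
    [[-0.4,0,0],[0,0,0],-1]
  ]
}}

```text
clock: 4.45
ee_pos: [0.5362, -0.2024, 0.327]
tcp_rot: [0.537, -0.459, 0.461, -0.537]
wrist_force: [0.5, -0.5, -0.3]
width: 0.996
```

```bash
python3 s.py; python3 - <<'E'
from h import *
b=arm.get_image("side")[120:350,180:480];cv2.imwrite("pics/c2.png",cv2.resize(b,(450,345))[:,:,::-1])
E
```

```text
4.45 p [ 0.5362 -0.2024  0.327 ] x [ 0.154 -0.988  0.002] y [ 0.002 -0.002 -1.   ] F [ 0.5 -0.5 -0.3] j [-0.42  0.42  1.54 -0.    1.17 -0.58]
```

View pics/c2.png

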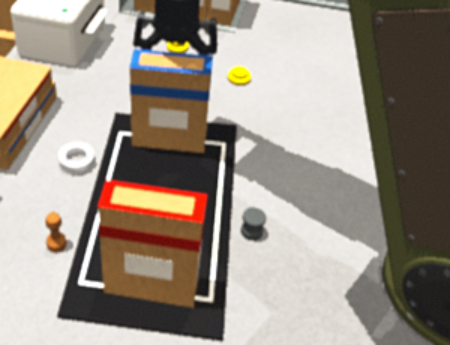

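The case top is about at the fingers and its foot has hardly moved. I'll keep pushing.

Emit:
{"op": "step_arm", "data": {
  "rows": [
    [[-0.4,0,0],[0,0,0],-1],
    [[-0.4,0,0],[0,0,0],-1],
    [[-0.4,0,0],[0,0,0],-1],
    [[-0.4,0,0],[0,0,0],-1]
  ]
}}

```text
clock: 4.83
ee_pos: [0.5336, -0.1859, 0.3255]
tcp_rot: [0.537, -0.46, 0.46, -0.537]
wrist_force: [0.8, 0.3, 0.3]
width: 1.003
```

```bash
python3 s.py; python3 - <<'E'
from h import *
b=arm.get_image("side")[120:350,180:480];cv2.imwrite("pics/c3.png",cv2.resize(b,(450,345))[:,:,::-1])
E
```

```text
4.8333 p [ 0.5336 -0.1859  0.3255] x [ 0.154 -0.988 -0.   ] y [-0.  0. -1.] F [0.8 0.3 0.3] j [-0.4   0.41  1.57  0.    1.17 -0.56]
```

View pics/c3.png

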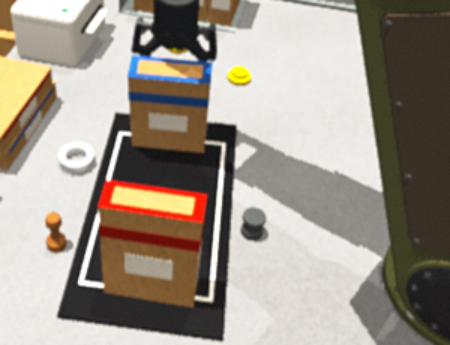

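Foot edge (crop row 150) unchanged and the top has come forward, so it is tilting about its foot. Continue.

Emit:
{"op": "step_arm", "data": {
  "rows": [
    [[-0.4,0,0],[0,0,0],-1],
    [[-0.4,0,0],[0,0,0],-1],
    [[-0.4,0,0],[0,0,0],-1],
    [[-0.4,0,0],[0,0,0],-1],
    [[-0.4,0,0],[0,0,0],-1],
    [[0,0,0],[0,0,0],-1],
    [[0,0,0],[0,0,0],-1],
    [[0,0,0],[0,0,0],-1],
    [[0,0,0],[0,0,0],-1]
  ]
}}

```text
clock: 5.63
ee_pos: [0.5306, -0.1667, 0.3257]
tcp_rot: [-0.537, 0.46, -0.46, 0.537]
wrist_force: [-0.7, 0.6, -0.1]
width: 1.002
```

```bash
python3 s.py; python3 - <<'E'
from h import *
b=arm.get_image("side")[120:350,180:480];cv2.imwrite("pics/c4.png",cv2.resize(b,(450,345))[:,:,::-1])
E
```

```text
5.6333 p [ 0.5306 -0.1667  0.3257] x [ 0.154 -0.988  0.   ] y [ 0. -0. -1.] F [-0.7  0.6 -0.1] j [-0.37  0.39  1.59 -0.    1.16 -0.53]
```

View pics/c4.png

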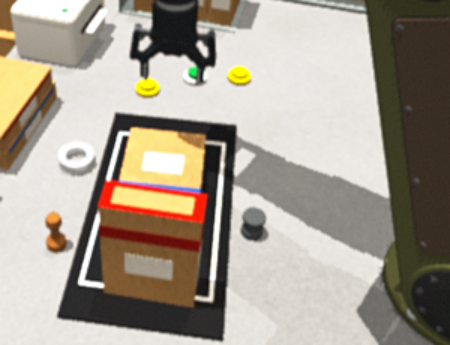

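The case has fallen flat (crop about (163,160)). I'll move above the button, close the gripper and check the placement.

Emit:
{"op": "step_arm", "data": {
  "rows": [
    [[0,-2,0],[0,0,0],1],
    [[0,-2,0],[0,0,0],1],
    [[3.3,0,0.5],[0,0,0],1],
    [[3.3,0,0.5],[0,0,0],1],
    [[3.3,0,0.5],[0,0,0],1],
    [[3.3,0,0.5],[0,0,0],1],
    [[3.3,0,0.5],[0,0,0],1],
    [[3.3,0,0.5],[0,0,0],1],
    [[3.3,0,0.5],[0,0,0],1],
    [[0,0,0],[0,0,0],1],
    [[0,0,0],[0,0,0],1]
  ]
}}

```text
clock: 6.6
ee_pos: [0.6006, -0.391, 0.3641]
tcp_rot: [0.537, -0.461, 0.46, -0.537]
wrist_force: [-0.2, 0.6, -0.1]
width: 0.001
```

```bash
python3 s.py .5356 -.3989 .25; python3 - <<'E'
from h import *
im=arm.get_image("top");np.save("top2",im)
b=arm.get_image("side");np.save("side2",b)
a=cv2.resize(im[180:310,170:470],(800,347));cv2.imwrite("pics/c5.png",a[:,:,::-1])
# green in side view, cast at z=.023
hsv=cv2.cvtColor(np.load("side2.npy"),cv2.COLOR_RGB2HSV)
m=cv2.inRange(hsv,(45,120,60),(90,255,255));m[:135]=0
for c in big(m,2):
    c=c[:,0];print(cv2.boundingRect(c),rect(cast("side",c,.023)))
E
```

```text
6.6 p [ 0.6006 -0.391   0.3641] x [ 0.152 -0.988 -0.001] y [-0.001  0.001 -1.   ] F [-0.2  0.6 -0.1] j [-0.63  0.72  1.   -0.    1.43 -0.78]
to go tool cm [-0.19 11.42 -6.53]
(306, 165, 9, 7) (array([ 536.1, -393. ]), array([26.2, 33.5]), 14.64)
```

View pics/c5.png

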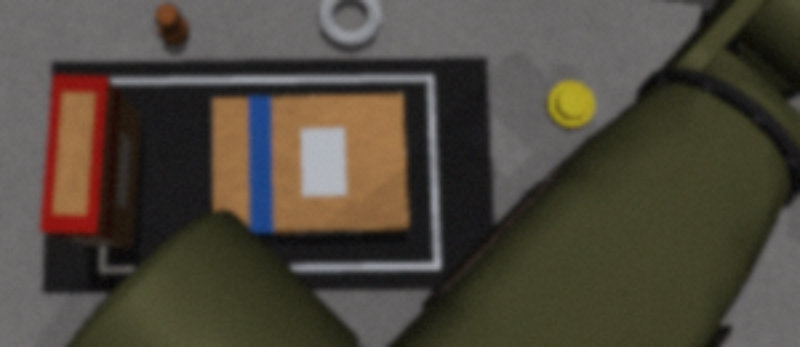

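The blue case lies well inside the frame: its right edge is at crop column 407 and the line at 433, and the top and bottom gaps are clear too. Next I'll centre over the button.

Emit:
{"op": "step_arm", "data": {
  "rows": [
    [[-0.2,0,-2.2],[0,0,0],1],
    [[-0.2,0,-2.2],[0,0,0],1],
    [[0,0,-2.2],[0,0,0],1],
    [[0,3.5,0],[0,0,0],1],
    [[0,3.5,0],[0,0,0],1],
    [[0,3.5,0],[0,0,0],1],
    [[0,3.5,0],[0,0,0],1],
    [[0,0.9,0],[0,0,0],1],
    [[0,0,0],[0,0,0],1],
    [[0,0,0],[0,0,0],1]
  ]
}}

```text
clock: 7.53
ee_pos: [0.5355, -0.3953, 0.2186]
tcp_rot: [-0.537, 0.459, -0.46, 0.537]
wrist_force: [-0.0, -1.1, 1.2]
width: -0.005
```

```bash
python3 s.py .536 -.396 .189; python3 - <<'E'
from h import *
b=arm.get_image("side")[110:230,240:400];cv2.imwrite("pics/c6.png",cv2.resize(b,(640,480))[:,:,::-1])
E
```

```text
7.5333 p [ 0.5355 -0.3953  0.2186] x [ 0.155 -0.988  0.001] y [ 0.001 -0.001 -1.   ] F [-0.  -1.1  1.2] j [-0.69  0.74  1.31  0.    1.09 -0.85]
to go tool cm [0.07 2.96 0.04]
```

View pics/c6.png

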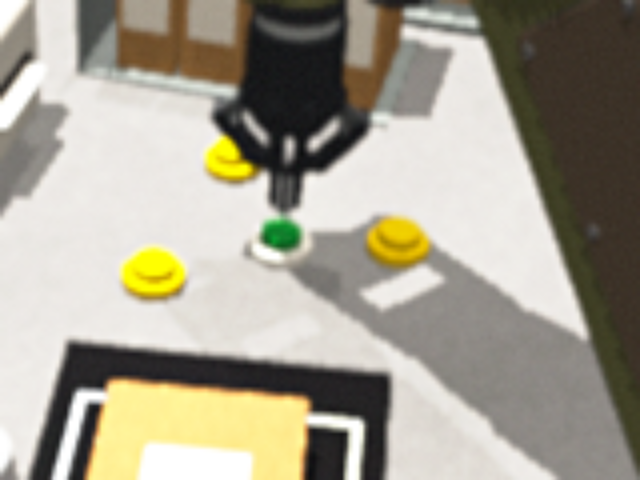

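The closed fingertips (crop (285,205)) are right above the green button (282,235). Press.

Emit:
{"op": "step_arm", "data": {
  "rows": [
    [[0,1,0],[0,0,0],1],
    [[0,0.8,0],[0,0,0],1],
    [[0,0.5,0],[0,0,0],1],
    [[0,0.3,0],[0,0,0],1],
    [[0,0.3,0],[0,0,0],1],
    [[0,0,0],[0,0,0],1],
    [[0,0,0],[0,0,0],1],
    [[0,0,0],[0,0,0],1]
  ]
}}

```text
clock: 8.25
ee_pos: [0.5351, -0.3957, 0.1893]
tcp_rot: [-0.537, 0.46, -0.46, 0.537]
wrist_force: [-4.9, 6.0, 16.4]
width: 0.002
```

16 N is well over the 5 N spring force, so the button is at its stop. Now I'll retract.

Emit:
{"op": "step_arm", "data": {
  "rows": [
    [[0,-1,0],[0,0,0],1],
    [[0,-3,0],[0,0,0],1],
    [[0,-3,0],[0,0,0],1],
    [[0,-3,0],[0,0,0],1],
    [[0,-3,0],[0,0,0],1],
    [[3,-3,0],[0,0,0],1],
    [[3,0,0],[0,0,0],1],
    [[3,0,0],[0,0,0],1],
    [[0,0,0],[0,0,0],1],
    [[0,0,0],[0,0,0],1]
  ]
}}

```text
clock: 9.08
ee_pos: [0.5484, -0.4852, 0.3459]
tcp_rot: [-0.537, 0.461, -0.46, 0.537]
wrist_force: [0.8, 0.6, -0.2]
width: 0.0
```

```bash
python3 s.py; python3 - <<'E'
from h import *
im=arm.get_image("top");b=arm.get_image("side")
hsv=cv2.cvtColor(b,cv2.COLOR_RGB2HSV)
m=cv2.inRange(hsv,(45,120,60),(90,255,255));m[:135]=0
c=big(m)[0][:,0];print("green",cv2.boundingRect(c),rect(cast("side",c,.023)))
hsv=cv2.cvtColor(im,cv2.COLOR_RGB2HSV);m=cv2.inRange(hsv,(8,90,70),(25,255,255))|cv2.inRange(hsv,(100,120,50),(130,255,255))|cv2.inRange(hsv,(0,0,110),(180,60,255))
r=np.zeros_like(m);r[214:272,238:326]=m[214:272,238:326]
c=big(r)[0][:,0];q=rect(cast("top",c,.058));print("case",q)
d=q[0]-np.array([501.8,-10.5]);a=np.radians(9.1);print("in pad mm",d@[np.cos(a),np.sin(a)],d@[-np.sin(a),np.cos(a)])
v=np.zeros((420,800,3),np.uint8);v[:300,:400]=cv2.resize(im,(400,300));v[:300,400:]=cv2.resize(b,(400,300));cv2.imwrite("pics/c7.png",v[:300,:,::-1])
E
```

```text
9.0833 p [ 0.5484 -0.4852  0.3459] x [ 0.153 -0.988 -0.001] y [-0.001  0.001 -1.   ] F [ 0.8  0.6 -0.2] j [-0.77  0.77  0.95 -0.    1.42 -0.93]
green (306, 165, 9, 7) (array([ 536.1, -393.1]), array([26.2, 33.7]), 14.64)
case (array([516.8, -86.9]), array([142.2, 139.4]), 8.85)
in pad mm 2.7279307630210714 -77.81078584458687
```

View pics/c7.png

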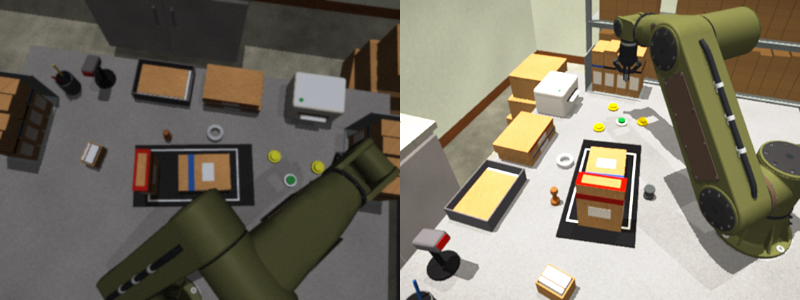

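The case is within the frame, the button is up again and everything else still stands. I'll hand it in.

```bash
python3 -c "
from cell import arm
print(arm.finish_job())"
```

```text
the job is handed in; nothing more can be done
None
```

I pushed the blue-banded case over from its outer side with the open gripper, then pressed the green button with closed fingers and backed away. I handed the job in at about 9 s; no verdict was reported.

**Case:** it lies flat. Its foot edge is at about -147 mm along the pad's y, where the frame's outer edge is at -180 mm. It spans about 3 ± 71 mm along x, where the frame reaches ±105 mm. The mask broke at the blue band, so the far end was not measured. By the 200 mm case length it should lie near +52 mm, and the picture agrees.

**Button:** the press reached 16 N with the TCP at 0.189 m, the height worked out for a fully pressed button. Afterwards the button looked exactly the same in the side camera as before, so it came up again.

**The rest:** the red case, stamp, tape roll, loupe and card box looked upright and in place in the last pictures I had of each. The last top view had the loupe hidden by the arm, but the side view showed it standing.

**Disagreement:** the two cameras differed by about 6 mm on the button's position, so I pressed midway between them.

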